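Shut and latch the gate of the mosaic curing bay

ROBOT

A 6-joint arm with a two-finger parallel gripper is mounted at the origin on the work surface. World frame = base frame: x ahead of the robot, y to its left, z up, the work surface at z = 0. Lengths are in m, angles in rad, forces in N, time in s.
With the tool pointing down it reaches from about 0.35 to 0.975 m from the base axis. Payload 4.9 kg.
Tool frame: the origin (TCP) lies midway between the tips of the shut fingers; the grasp point (between the pads) lies ctrl.tcp_to_grasp behind it (ctrl.tcp_to_grasp is the distance from the TCP to the grasp point, in m); z points along the fingers, y is the direction in which the jaws open and shut (so a half turn about z gives the same grasp; the last joint's range is limited). The gripper opens to 85 mm and grips with 20 to 120 N. Pads are 22 mm wide; open, the fingers measure 114 mm over their backs; the gripper's body (76 mm by 85 mm) begins 54 mm behind the grasp point. The pads swing forward as they close: fully open they stand 13 mm farther back than shut.
Start: joints at [-1.295, 0.053, 1.613, -0, 1.476, -0.119], TCP at [0.24, -0.577, 0.231] pointing down, gripper open.
Joint ranges: [-3.01, 3.01], [-1.01, 2.22], [0.06, 2.58], [-1.02, 4.17], [0.09, 2.62], [-3.14, 3.14]. Speed limits (rad/s): [2.57, 2.57, 3.14, 3.14, 3.14, 3.14].

INTERFACE

Orientations are given as a rotation vector (axis times angle).
In Python, from station import ctrl, get_image, calibration, finish_job, models gives the robot as it stands.
- The arm moves only by the shell command python3 -m creep 'ROWS' [FORCE]. ROWS is JSON, a list of rows, each a list of 7 numbers: the opening, from 0 (shut) to 1 (fully open), then the shift along the tool's x, y, z in m, then the turn, a rotation vector about the tool's x, y, z in degrees. A call has 1 to 20 rows; each row shifts and turns the commanded pose from where the row before left it, along the tool's axes as they then stand; what a row does not reach is not made up. A row lasts 1/10 s, in which the tool goes at most 50 mm and 8.59 degrees, less where a joint would pass 70% of its speed; a pose out of reach is approached as far as the arm can. A call with a gripper value outside its range is refused whole. The fingers move at their own pace and stop on an object; FORCE is the grip in N (left out, the last holds). Time passes only in rows, so rows that do not move let the fingers close. It gives the time, the measured TCP pose, the force and the opening at its end, in the units of the state.
- ctrl.get_obs(): the state, without advancing time (a new reading comes with each control period).
- get_image(name): name is "scene" or "side" or "wrist"; returns the picture (420x560x3 uint8, red, green, blue); there is no depth.
- calibration(name): a dict with "mtx" (3x3 intrinsics, pixels), "R" (3x3) and "t" (3): a world point X has camera coordinates R X + t. Camera axes: x right, y down, z forward; pixel columns grow to the right and rows downward; lengths in m; the calibration is good to about 2 mm. A picture is of the moment at which its call begins: read the wrist's pose just before it. calibration takes no time and is no camera call; for the wrist camera it gives the pose at the moment of the call.
- finish_job(): hands the job in, once; it reports no verdict.
Trained networks look in the newest picture that a camera, given by its name, has taken for a name from the list of things; names that differ only in an ending like _2 or _b are one class to them, and where a whole thing is asked for, a point or a joint stands for the part that bears it (a point fixed in the world has none). Each returns a list of dicts, best first, with "conf" (0 to 1); they miss things now and then, are a little off and sometimes report something else, mostly with a low value. They report only what shows in the picture. A call takes as long as a camera call.
- models.search_frame(camera, name): "extent" ([left, top, right, bottom] in pixels, round what is visible of it).
The state is a dict: "t": time; "q": joint angles; "dq": joint speeds; "effort": joint torques, N m; "tool_pos": TCP position; "tool_rot": TCP orientation; "contact_force": force on the tool from outside, world axes, zero at the start; "wrist_torque": the same for the moment, N m; "opening": finger opening in m.
Only numpy, scipy, OpenCV 4.12 (cv2) and the standard library are available. Lean on these libraries where they do the work, as an engineer would, in place of code of your own. Each camera call takes 0.05 s, during which the arm holds its last target. There are 200 camera calls.

TASK

The gate of the wide wooden bay that holds the finished mosaic boards has been left ajar. Lift its latch bar by the ball knob, swing the gate fully home, and let the bar drop back down behind the lip of the catch so that the gate is latched; leave the gate of the narrow bay as it stands.

Things in the scene. Friction and masses are not known exactly. Their poses are not given: they have to be found in the camera images.
- bay: Wide wooden pen with mosaic boards inside, fixed; left or right of the narrow one. Origin: centre of its foot on the table; +x from its open front to its back, +y to the left seen from the front. In mm: walls 120 high; gate hinge axis at (-110, 125). Catch on the right post at (-110, -145): outer lip 8 thick at x -128, top 178 high; inner cheek at x -92, top 193; the 28 wide slot takes the bar.
- gate (a joint): Swing of the wide bay's slatted gate, rad: 0 = shut at its stop, in line with the posts; grows as the free end swings out to the front, to 1.5. At value a it points from the hinge along (-sin a, -cos a) in the bay's x, y. 240 mm long, 18 thick, top 145 mm high. Needs about 1 N at the knob, stays where left.
- bar (a joint): Lift of the steel latch bar on this gate, rad: 0 = level, at rest, gate open or latched; grows as its free end rises, to 0.9; falls when let go (0.25 kg). Pivot on the gate 20 mm from the hinge, 168 mm high. Bar 10 mm thick, 20 high, 265 long. Black 30 mm ball knob: centre 170 mm along from the pivot and 42 mm above it. Above 0.08 the bar clears the lip; lower, the lip's outside stops it.
- narrow_bar_knob (a point): Centre of the like black 30 mm ball knob on the latch bar of the narrow bay's gate, 210 mm high. The narrow bay is 220 mm wide, holds no boards, and its 140 mm gate stands ajar too: it is left alone.

How it is judged:
On the way:
1. the latch bar is lifted clear of the height of the catch's lip while the gate still stands open (value of joint bar above 0.07 rad and value of joint gate above 0.085 rad), for 0.1 s.
At the end, for the whole second after the job is handed in: The wide bay's gate is shut (within 0.07 rad, about 15 mm at its free end) with its latch bar fallen level behind the lip of the catch (within 0.04 rad, 10 mm at the tip), and the narrow bay's knob is within 30 mm of where it was (value of joint gate below 0.07 rad and value of joint bar below 0.04 rad and distance of narrow_bar_knob from where it was at the start of the episode below 0.03 m); the robot touches nothing.
It fails at once if the narrow bay's gate is moved (distance of narrow_bar_knob from where it was at the start of the episode above 0.03 m).
It also fails if it takes over 35 s, if anything falls off the work surface, if the arm or the gripper's body presses on something with over 40 N, if the wrist force passes 120 N, or if a joint passes its speed limit or range.

## Working session

There is one attempt and no reset: what is moved stays moved. The work goes in short steps, Python scripts to look and compute and a shell command to move; the robot and the scene stay as the last step left them, time stands still between calls to the robot, and variables do not carry over. Pictures are saved under pics/ and viewed, about 8 in all and at most 12, crops included, and the job is handed in when it is done.

```bash
ls; mkdir -p pics; python3 - <<'E'
from station import ctrl,get_image,calibration,models
import cv2,numpy as np
o=ctrl.get_obs();print(o['t'],o['tool_pos'],o['tool_rot'],ctrl.tcp_to_grasp)
for c in ['scene','side']:
    cv2.imwrite(f'pics/{c}0.png',get_image(c)[:,:,::-1])
    for n in ['bay','gate','bar','narrow_bar_knob']:
        for d in models.search_frame(c,n)[:3]: print(c,n,np.round(d['extent']),round(d['conf'],2))
    k=calibration(c);print(c,k)
E
```

```text
pics
0.0 [ 0.24022961 -0.57630324  0.23003706] [-3.07852161e+00 -6.15705290e-01  2.25125308e-04] 0.0187
scene bay [ 51. 240. 316. 416.] 0.9
scene gate [ 49. 241. 212. 299.] 0.93
scene bar [ 54. 239. 204. 276.] 0.59
scene bar [ 49. 238. 318. 418.] 0.5
scene bar [ 47. 240. 213. 299.] 0.2
scene narrow_bar_knob [220. 112. 292. 144.] 0.57
scene {'mtx': array([[463.36046119,   0.        , 281.49759913],
       [  0.        , 463.36046119, 203.60389239],
       [  0.        ,   0.        ,   1.        ]]), 'R': array([[ 0.86670362,  0.49871389, -0.0104537 ],
       [ 0.38463654, -0.68150134, -0.62258386],
       [-0.31761543,  0.53557481, -0.78248326]]), 't': array([-0.59215978, -0.0990172 ,  1.25845805])}
side bay [ 51. 216. 332. 420.] 0.76
side gate [ 51. 216. 216. 303.] 0.85
side narrow_bar_knob [220. 134. 294. 168.] 0.65
side {'mtx': array([[408.43387939,   0.        , 272.00238254],
       [  0.        , 408.43387939, 207.24661994],
       [  0.        ,   0.        ,   1.        ]]), 'R': array([[ 0.88425133,  0.46691754, -0.00935873],
       [ 0.24583746, -0.4824199 , -0.84073478],
       [-0.39706866,  0.74112013, -0.54136627]]), 't': array([-0.57142713,  0.00298747,  1.15938893])}
```

View pics/scene0.png

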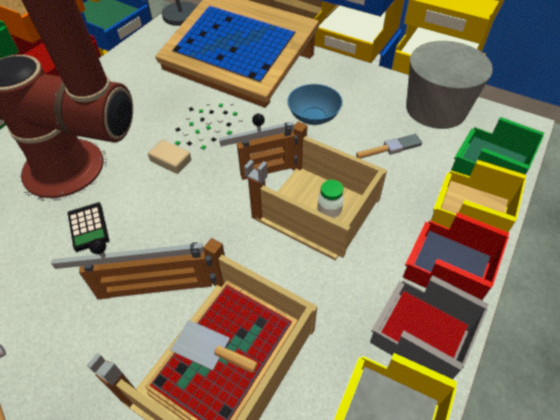

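View pics/side0.png

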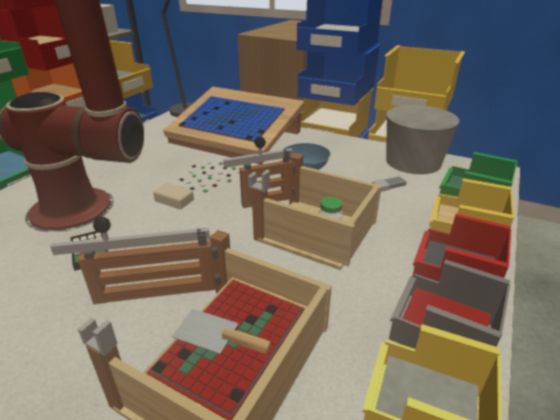

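Scene: wide bay with red mosaic at bottom, its knob at (97,246), hinge post (214,248), catch (103,368), bar tip (55,263). Side: knob (102,225), hinge post (220,240), catch (98,335). The narrow bay is further back, with its knob at (258,119). Next I triangulate these points.

```bash
cat > h.py <<'E'
import numpy as np,cv2
from station import calibration
def ray(c,p):
    k=calibration(c);R,t=k['R'],k['t'];d=R.T@np.linalg.solve(k['mtx'],[*p,1]);return -R.T@t,d/np.linalg.norm(d)
def atz(c,p,z):
    o,d=ray(c,p);return o+d*(z-o[2])/d[2]
def tri(ps):
    A=0;b=0
    for c,p in ps:
        o,d=ray(c,p);M=np.eye(3)-np.outer(d,d);A=A+M;b=b+M@o
    return np.linalg.solve(A,b)
def proj(c,X):
    k=calibration(c);x=k['mtx']@(k['R']@np.asarray(X)+k['t']);return x[:2]/x[2]
E
python3 - <<'E'
from h import *
np.set_printoptions(precision=3,suppress=True)
for n,a,b,z in [('knob',(97,246),(102,225),.21),('bartip top',(55,263),(56,246),.178),('pivot',(197,250),(203,237),.168),('catch lip?',(103,368),(98,335),.185),('nknob',(258,119),(260,142),.21)]:
    print(n,tri([('scene',a),('side',b)]),atz('scene',a,z),atz('side',b,z))
E
python3 - <<'E'
import cv2
a=cv2.imread('pics/scene0.png')[225:420,30:330];b=cv2.imread('pics/side0.png')[205:400,30:330]
import numpy as np
cv2.imwrite('pics/crop.png',np.vstack([cv2.resize(x,None,fx=1.53,fy=1.53,interpolation=2) for x in (a,b)]))
E
```

```text
knob [ 0.423 -0.214  0.213] [ 0.42  -0.214  0.21 ] [ 0.42  -0.211  0.21 ]
bartip top [ 0.36  -0.27   0.183] [ 0.355 -0.27   0.178] [ 0.355 -0.266  0.178]
pivot [ 0.56  -0.11   0.164] [ 0.563 -0.112  0.168] [ 0.563 -0.114  0.168]
catch lip? [ 0.567 -0.369  0.17 ] [ 0.574 -0.372  0.185] [ 0.582 -0.376  0.185]
nknob [0.497 0.222 0.214] [0.494 0.225 0.21 ] [0.493 0.229 0.21 ]
```

View pics/crop.png

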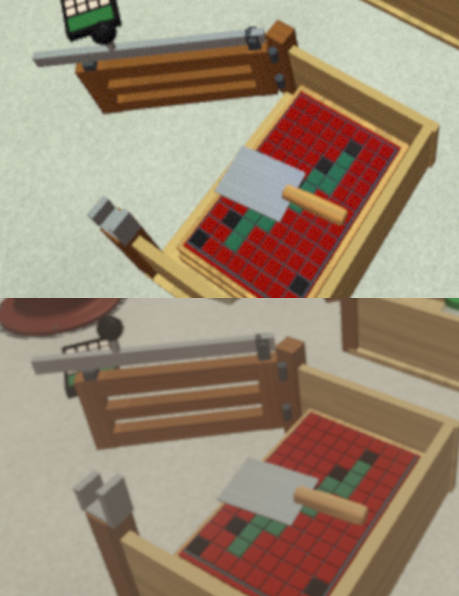

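```bash
python3 - <<'E'
from h import *
np.set_printoptions(precision=3,suppress=True)
L=(atz('scene',(96,361.6),.178)+atz('side',(89,329),.178))/2
C=(atz('scene',(107,370),.193)+atz('side',(105,334),.193))/2
print(L,C,C-L)
for n,p,b in [('L',(96,361.6),(89,329)),('C',(107,370),(105,334))]:
    print(tri([('scene',p),('side',b)]))
P=np.array([.563,-.113]);g=np.array([.42,-.2125])-P;g/=np.linalg.norm(g)
H=P-.02*g;c=((L+C)/2)[:2];v=c-H
print('H',H,'dist',np.linalg.norm(v)); v/=np.linalg.norm(v)
# v=-y_bay ; x_bay = rot: y=-v, x = (y_y,-y_x)
y=-v;x=np.array([y[1],-y[0]]);print('x',x,'a',np.arctan2(-g@x,-g@y), 'gate ang',np.arctan2(g[1],g[0]),'shut ang',np.arctan2(v[1],v[0]))
print('shut knob',H+.19*v,'tool',__import__('cv2').Rodrigues(np.array([-3.0785,-.6157,0]))[0])
E
```

```text
[ 0.555 -0.37   0.178] [ 0.591 -0.373  0.193] [ 0.036 -0.003  0.015]
[ 0.55  -0.368  0.171]
[ 0.581 -0.369  0.179]
H [ 0.579 -0.102] dist 0.2699881189497508
x [ 1.    -0.025] a 0.9383462813395611 gate ang -2.533688219451196 shut ang -1.5953419381116352
shut knob [ 0.575 -0.292] tool [[ 0.923  0.385 -0.   ]
 [ 0.385 -0.923  0.002]
 [ 0.    -0.002 -1.   ]]
```

Triangulation fits the given geometry: pivot to knob is 175 mm, hinge to catch 270 mm, and lip to cheek 36 mm. The gate stands at about 0.94 rad. I'll rise, go above the knob and line the jaws up across the bar.

```bash
python3 -m creep '[[1,0,0,-0.05,0,0,0],[1,0,0,-0.05,0,0,0],[1,0.034,-0.0297,0,0,0,0],[1,0.034,-0.0297,0,0,0,0],[1,0.034,-0.0297,0,0,0,0],[1,0.034,-0.0297,0,0,0,0],[1,0.034,-0.0297,0,0,0,0],[1,0.034,-0.0297,0,0,0,0],[1,0.034,-0.0297,0,0,0,0],[1,0.034,-0.0297,0,0,0,0],[1,0.034,-0.0297,0,0,0,0],[1,0,0,0,0,0,-6.1],[1,0,0,0,0,0,-6.1],[1,0,0,0,0,0,0],[1,0,0,0,0,0,0]]'
python3 - <<'E'
from h import *
from station import ctrl,get_image
o=ctrl.get_obs();im=get_image('wrist')[:,:,::-1].copy();print(o['t'],o['tool_pos'],o['tool_rot'],proj('wrist',[.42,-.2125,.21]),proj('wrist',[.563,-.113,.168]))
cv2.imwrite('pics/w1.png',im)
# dark circle candidates
g=im.max(2)<45
n,l,s,c=cv2.connectedComponentsWithStats(g.astype('uint8'))
for i in range(1,n):
    if s[i,4]>150: print(s[i],c[i],atz('wrist',c[i],.21))
E
```

```text
t: 2.0
tool_pos: [0.42, -0.2125, 0.3314]
tool_rot: [2.999, 0.937, 0.0]
contact_force: [0.2, -0.3, 1.2]
opening: 0.0853
2.0 [ 0.42000201 -0.2125239   0.33137537] [2.99861529e+00 9.36542719e-01 1.18222349e-04] [279.09655662 204.170152  ] [278.75539684 -49.37689705]
[467  12  39  28 421] [480.54869359  25.70783848] [ 0.59120005 -0.25103415  0.21      ]
[480  55  26  26 374] [492.86096257  67.55882353] [ 0.57737172 -0.27518596  0.21      ]
[262 184  37  37 978] [280.77607362 202.13701431] [ 0.42196341 -0.21263052  0.21      ]
[  76  210  106   78 1216] [121.17105263 243.24671053] [ 0.32702277 -0.13209449  0.21      ]
[    0   268   560   152 36743] [265.36741692 373.37403043] [ 0.29182378 -0.28725265  0.21      ]
```

View pics/w1.png

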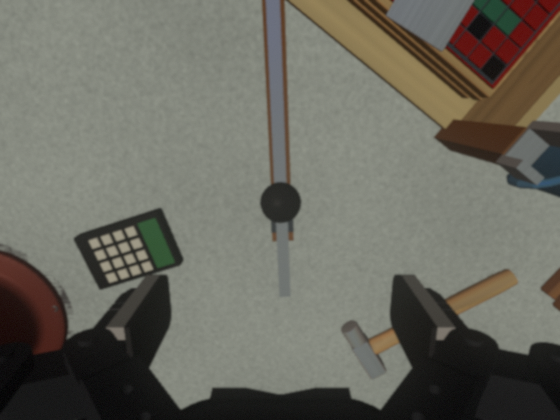

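Wrist view: knob at (281,202), 2 mm from the prediction, with the bar in line with the tool's x. I'll descend and grip.

```bash
python3 -m creep '[[1,0.002,0,0.048,0,0,0],[1,0,0,0.048,0,0,0],[1,0,0,0.028,0,0,0],[1,0,0,0.02,0,0,0],[1,0,0,0,0,0,0],[0,0,0,0,0,0,0],[0,0,0,0,0,0,0],[0,0,0,0,0,0,0],[0,0,0,0,0,0,0],[0,0,0,0,0,0,0],[0,0,0,0,0,0,0],[0,0,0,0,0,0,0],[0,0,0,0,0,0,0]]' 40
python3 - <<'E'
from station import ctrl,get_image
import cv2
o=ctrl.get_obs();print(o['tool_pos'],o['opening'])
cv2.imwrite('pics/s2.png',get_image('side')[:,:,::-1][150:350,20:320])
E
```

```text
t: 3.35
tool_pos: [0.4223, -0.2119, 0.1889]
tool_rot: [2.996, 0.939, 0.002]
contact_force: [-1.3, 0.1, 4.9]
opening: 0.0278
[ 0.42234678 -0.21188108  0.18893441] 0.027794861277298365
```

View pics/s2.png

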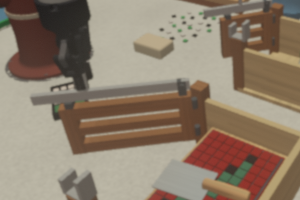

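Gripped, with opening 27.8 mm on the 30 mm ball. Next I lift along the bar's arc to about 0.2 rad.

```bash
python3 -m creep '[[0,0.0023,0,-0.0084,0,0,0],[0,0.0027,0,-0.0083,0,0,0],[0,0.0031,0,-0.0082,0,0,0],[0,0.0036,0,-0.008,0,0,0],[0,0,0,0,0,0,0],[0,0,0,0,0,0,0]]'
python3 - <<'E'
from station import ctrl,get_image
import cv2
o=ctrl.get_obs();print(o['tool_pos'],o['opening'])
cv2.imwrite('pics/s3.png',get_image('side')[:,:,::-1][150:350,20:320])
import numpy as np
H=np.array([.579,-.102]);p=o['tool_pos'][:2];d=p-H;r=np.linalg.norm(d);a0=np.arctan2(d[1],d[0])
print(r,a0,'da',-1.5953-a0)
E
```

```text
t: 4.0
tool_pos: [0.4314, -0.2046, 0.2203]
tool_rot: [2.997, 0.941, 0.0]
contact_force: [-0.9, -2.3, -2.8]
opening: 0.0277
[ 0.43143937 -0.20462974  0.22033414] 0.027716165460895035
0.1797414900096749 -2.5338871917273478 da 0.9385871917273478
```

View pics/s3.png

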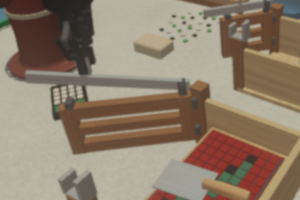

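The bar is clearly raised with the gate still open. I'll swing the gate most of the way along its arc.

```bash
python3 -m creep '[[0,0.0003,0.01055,0,0,0,-3.36],[0,0.0003,0.01055,0,0,0,-3.36],[0,0.0003,0.01055,0,0,0,-3.36],[0,0.0003,0.01055,0,0,0,-3.36],[0,0.0003,0.01055,0,0,0,-3.36],[0,0.0003,0.01055,0,0,0,-3.36],[0,0.0003,0.01055,0,0,0,-3.36],[0,0.0003,0.01055,0,0,0,-3.36],[0,0.0003,0.01055,0,0,0,-3.36],[0,0.0003,0.01055,0,0,0,-3.36],[0,0.0003,0.01055,0,0,0,-3.36],[0,0.0003,0.01055,0,0,0,-3.36],[0,0.0003,0.01055,0,0,0,-3.36],[0,0.0003,0.01055,0,0,0,-3.36],[0,0,0,0,0,0,0],[0,0,0,0,0,0,0]]'
python3 - <<'E'
from station import ctrl,get_image
import cv2
o=ctrl.get_obs();print(o['tool_pos'],o['opening'])
cv2.imwrite('pics/s4.png',cv2.resize(get_image('side')[:,:,::-1][180:400,40:340],None,fx=2,fy=2))
import numpy as np
H=np.array([.579,-.102]);p=o['tool_pos'][:2];d=p-H;r=np.linalg.norm(d);a0=np.arctan2(d[1],d[0])
print(r,a0,'da',-1.5953-a0)
E
```

```text
t: 5.65
tool_pos: [0.5536, -0.2756, 0.2163]
tool_rot: [-2.364, -2.054, -0.008]
contact_force: [2.6, 10.4, -7.7]
opening: 0.028
[ 0.55360776 -0.2756301   0.21634136] 0.028008522252868224
0.17547700069879155 -1.7160102299257454 da 0.12071022992574543
```

View pics/s4.png

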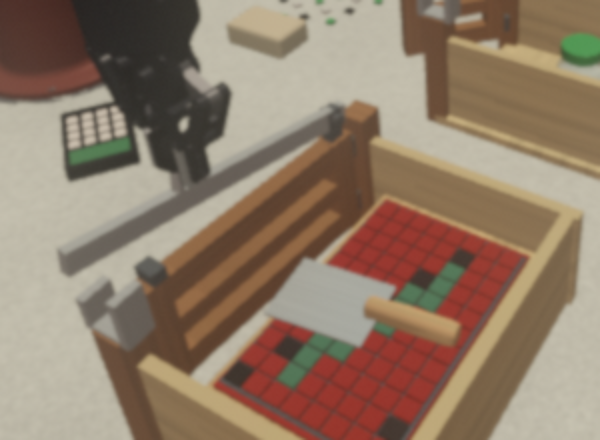

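The gate is about 0.12 rad from shut, with the bar above the catch. I'll close the rest with a slight over-push and a small inward shift to relieve the radial force of about 10 N.

```bash
python3 -m creep '[[0,0.003,0.0105,-0.002,0,0,-3.36],[0,0.0003,0.0085,0,0,0,-2.5],[0,0,0.004,0,0,0,-1],[0,0,0.003,0,0,0,0],[0,0,0,0,0,0,0],[0,0,0,0,0,0,0]]'
python3 - <<'E'
from station import ctrl,get_image
import cv2
o=ctrl.get_obs();print(o['tool_pos'],o['opening'])
cv2.imwrite('pics/s5.png',cv2.resize(get_image('side')[:,:,::-1][180:400,40:340],None,fx=2,fy=2))
import numpy as np
H=np.array([.579,-.102]);p=o['tool_pos'][:2];d=p-H;r=np.linalg.norm(d);a0=np.arctan2(d[1],d[0])
print(r,a0,'da',-1.5953-a0)
E
```

```text
t: 6.3
tool_pos: [0.5683, -0.2767, 0.2141]
tool_rot: [-2.225, -2.172, 0.025]
contact_force: [-35.0, 5.0, -4.3]
opening: 0.0276
[ 0.56828714 -0.27673568  0.21406308] 0.027618464450236642
0.17506377042050253 -1.6320286485155064 da 0.0367286485155065
```

View pics/s5.png

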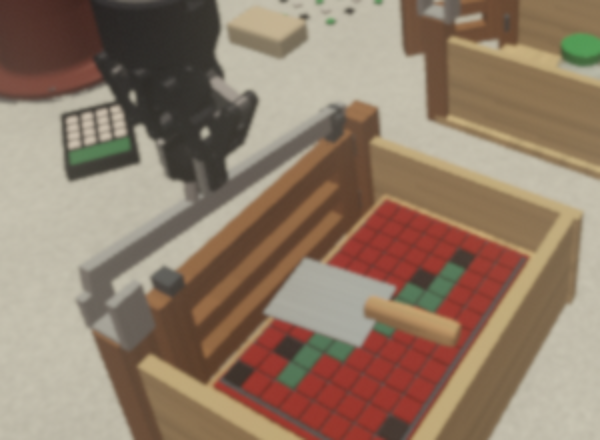

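```bash
python3 - <<'E'
from h import *
from station import get_image
im=get_image('scene')[:,:,::-1].copy();cv2.imwrite('pics/s6.png',cv2.resize(im[230:400,50:250],None,fx=3,fy=3,interpolation=2))
H=np.array([.579,-.102]);
for a in (0,.05,.1):
  for b in (.13,.17):
    s=-1.5953-a;g=np.array([np.cos(s),np.sin(s)])
    def pt(u,w): 
        l=.02+u*np.cos(b)-w*np.sin(b); return [*(H+g*l),.168+u*np.sin(b)+w*np.cos(b)]
    E=[*(H+g*.24),.145]
    print(a,b,*[np.round((proj('side',X)-[40,180])*2) for X in (pt(.265,.01),E)],*[np.round((proj('scene',X)-[50,230])*3) for X in (pt(.265,.01),E)])
E
```

```text
0 0.13 [ 86. 284.] [157. 309.] [123. 414.] [218. 392.]
0 0.17 [ 85. 271.] [157. 309.] [119. 403.] [218. 392.]
0.05 0.13 [ 72. 276.] [145. 302.] [104. 399.] [202. 380.]
0.05 0.17 [ 71. 263.] [145. 302.] [100. 388.] [202. 380.]
0.1 0.13 [ 59. 267.] [135. 295.] [ 86. 383.] [188. 368.]
0.1 0.17 [ 58. 254.] [135. 295.] [ 82. 373.] [188. 368.]
```

View pics/s6.png

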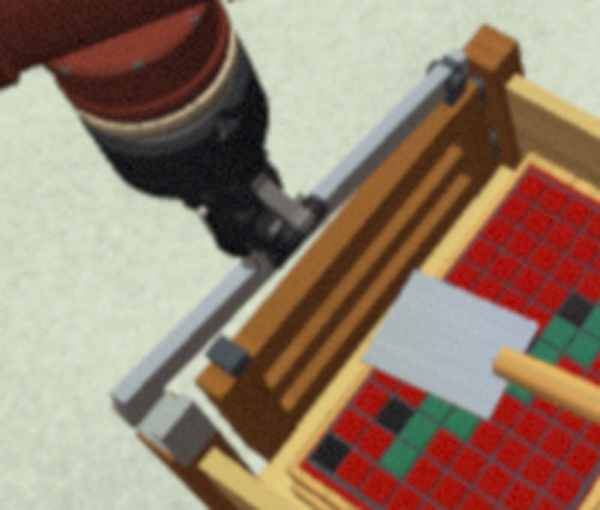

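Bar tip at about (118,398) in the scene crop matches gate ≈ 0 and bar ≈ 0.16. The -35 N in x is then the gate pressing on its stop. I'll ease the push and lower the bar along its arc.

```bash
python3 -m creep '[[0,-0.003,-0.002,0.008,0,0,0],[0,-0.003,0,0.008,0,0,0],[0,-0.003,0,0.008,0,0,0],[0,-0.002,0,0.004,0,0,0],[0,0,0,0,0,0,0],[0,0,0,0,0,0,0]]'
python3 - <<'E'
from station import ctrl,get_image
import cv2
o=ctrl.get_obs();print(o['tool_pos'],o['opening'])
cv2.imwrite('pics/s7.png',cv2.resize(get_image('side')[:,:,::-1][180:400,40:340],None,fx=2,fy=2))
E
```

```text
t: 7.0
tool_pos: [0.5681, -0.2852, 0.189]
tool_rot: [-2.225, -2.174, 0.014]
contact_force: [-31.3, 12.9, 4.7]
opening: 0.0277
[ 0.56805104 -0.28516406  0.18900674] 0.027706720752487753
```

View pics/s7.png

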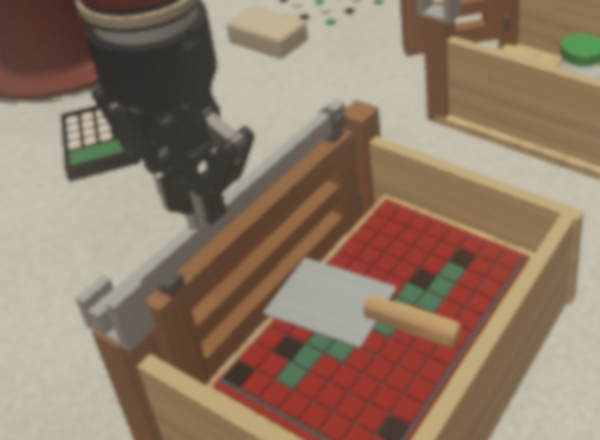

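The bar is in the slot behind the lip, and z is back at the grasp value of 0.189. I'll relieve the push, open and retreat upward.

```bash
python3 -m creep '[[0,0,-0.003,0,0,0,0],[0,0,-0.002,0,0,0,0],[1,0,0,0,0,0,0],[1,0,0,0,0,0,0],[1,0,0,0,0,0,0],[1,0,0,0,0,0,0],[1,0,0,0,0,0,0],[1,0,0,0,0,0,0],[1,0,0,-0.02,0,0,0],[1,0,0,-0.04,0,0,0],[1,0,0,-0.04,0,0,0],[1,0,0,-0.04,0,0,0],[1,0,0,-0.02,0,0,0],[1,0,0,0,0,0,0],[1,0,0,0,0,0,0]]'
python3 - <<'E'
from station import ctrl,get_image
from h import *
o=ctrl.get_obs();print(o['tool_pos'],o['opening'],o['contact_force'])
a,b=[cv2.resize(get_image(c)[:,:,::-1][200:400,40:260],None,fx=1.8,fy=1.8,interpolation=2) for c in('side','scene')]
cv2.imwrite('pics/s8.png',np.hstack([a,b]))
w=get_image('wrist').max(2)<45
n,l,s,c=cv2.connectedComponentsWithStats(w.astype('uint8'))
for i in range(1,n):
    if 500<s[i,4]<3000: print(s[i],atz('wrist',c[i],.21))
H=np.array([.579,-.102]);print('expect',H+.19*np.array([np.cos(-1.5953),np.sin(-1.5953)]))
E
```

```text
t: 8.55
tool_pos: [0.5725, -0.2901, 0.3536]
tool_rot: [-2.246, -2.196, -0.0]
contact_force: [0.7, 0.6, -0.7]
opening: 0.0856
[ 0.57252784 -0.29012883  0.35359607] 0.08557999965852638 [ 0.66207801  0.55391203 -0.65337138]
[  0   0  32  76 970] [ 0.38872736 -0.1716103   0.21      ]
expect [ 0.57434477 -0.29194296]
```

View pics/s8.png

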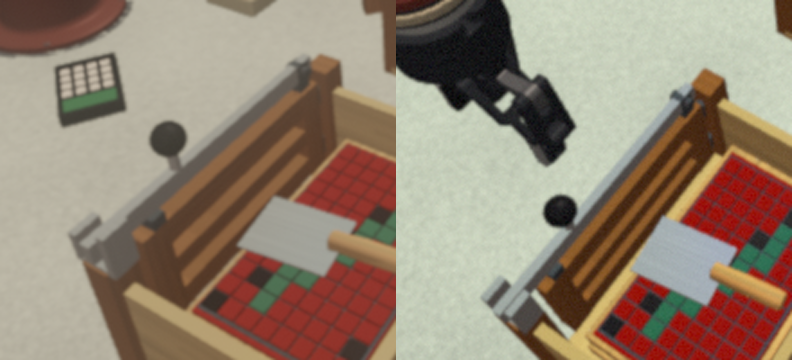

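```bash
python3 - <<'E'
from h import *
from station import finish_job
p=[('side',(133.3,277.2)),('scene',(131.1,317.2))]
K=tri(p);print(K,[atz(c,x,.21) for c,x in p])
d=K[:2]-[.579,-.102];a=-1.5953-np.arctan2(d[1],d[0]);print('gate',a,'bar~',(K[2]-.21)/.17)
if abs(a)<.06 and abs(K[2]-.21)<.008: finish_job();print('handed in')
E
```

```text
[ 0.5706832  -0.29033632  0.21449557] [array([ 0.56646603, -0.28700008,  0.21      ]), array([ 0.56815873, -0.28939482,  0.21      ])]
gate 0.01962693239731661 bar~ 0.026444516199953673
the job is handed in; nothing more can be done
handed in
```

The wide bay's gate is shut and latched, and I handed the job in at about 8.7 s of the 35 s allowed. I gripped the ball knob from above and lifted the bar to about 0.2 rad (planned; the picture showed it well clear) with the gate still about 0.94 rad open. I then swung the gate along its arc to its stop, lowered the bar into the catch, let go and rose clear.

**Last checks**
- **Bar:** the last pictures show it level in the slot behind the lip. The knob triangulates to 0.2145 m high against a nominal 0.210 m, or about 0.026 rad. The same method read 0.213 m at rest at the start, so most of that looks like measurement bias.
- **Gate:** it measures about 0.02 rad from shut.
- **Robot:** it stands clear above the knob, with contact force at zero within noise. The highest force I read was about 35 N, while pressing the gate on its stop; I only read it at the end of each move.
- **Narrow bay:** the arm stayed well away from it, but I did not re-measure its knob at the end.
- **Failed check:** the last attempt to find the knob in the wrist picture returned a false blob, so I relied on the scene and side cameras.

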